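# Rock the stuck colour cup off the spray gun

### The arm

A 7-joint arm with a two-finger parallel gripper is mounted at the origin on the work surface. World frame = base frame: x ahead of the robot, y to its left, z up, the work surface at z = 0. Lengths are in m, angles in rad, forces in N, time in s.
With the tool pointing down it reaches from about 0.4 to 0.875 m from the base axis. Payload 19.3 kg.
Tool frame: the origin (TCP) lies on the mounting face of the last link; the fingertips stand 173 mm ahead of it and the grasp point (between the pads) lies 155 mm ahead of it; z points along the fingers, y is the line along which they close (so a half turn about z gives the same grasp; the last joint's range is limited). The gripper opens to 85 mm and grips with 20 to 120 N. Pads are 22 mm wide; open, the fingers measure 114 mm over their backs; the gripper's body (76 mm by 85 mm) begins 54 mm behind the grasp point. The pads swing forward as they close: fully open they stand 13 mm farther back than shut.
Start: joints at [-0.07, 0.521, -0.036, 1.599, 0.021, 1.021, -0.113], TCP at [0.625, -0, 0.405] pointing down, gripper open.
Joint ranges: [-2.91, 2.91], [-0.3, 2.13], [-1.5, 1.42], [0.17, 2.43], [-1.26, 4.41], [0.16, 1.93], [-2.52, 2.52]. Speed limits (rad/s): [1.89, 1.89, 2.39, 2.39, 3.01, 3.01, 3.01].

### API

Orientations are given as [roll, pitch, yaw] about the fixed x, y, z axes, in that order (R = Rz(yaw) Ry(pitch) Rx(roll)).
In Python, from workcell import bot, vision gives the robot as it stands.
- The arm moves only by the shell command python3 -m creep 'ROWS' [FORCE]. ROWS is JSON, a list that holds one entry, the list of rows, each a list of 7 numbers: the opening, from -1 (shut) to 1 (fully open), then the shift along the tool's x, y, z in cm, then the turn, a rotation vector about the tool's x, y, z in rad. In form: [[[grip, tx, ty, tz, rx, ry, rz], ...]]. A call has 1 to 12 rows; each row shifts and turns the commanded pose from where the row before left it, along the tool's axes as they then stand; what a row does not reach is not made up. A row lasts 1/8 s, in which the tool goes at most 62.5 mm and 10.7 degrees, less where a joint would pass 70% of its speed; a pose out of reach is approached as far as the arm can. A call with a gripper value outside its range is refused whole. The fingers move at their own pace and stop on an object; FORCE is the grip in N (left out, the last holds). Time passes only in rows, so rows that do not move let the fingers close. It gives the time, the measured TCP pose, the force, the opening and the grip force at its end, in the units of the state.
- bot.observe(): the state, without advancing time (a new reading comes with each control period).
- vision.grab_frame(name): name is "scene" or "side" or "wrist"; returns a dict with "image" (480x640x3 uint8, blue, green, red), "depth" (480x640 float32, m along the optical axis (not along the pixel's ray), 0 where there is no reading), "fovy" (degrees; the focal length in pixels is half the picture's height over the tangent of half this angle, whatever the lens; pixels are square), "cx", "cy" (the principal point, pixels), "k1" (the pictures are not rectified: a ray, as slopes to the right and down, at radius r is drawn at 1 + k1 r^2 times it, then the intrinsics apply), "cam_to_world" (4x4, takes a point from camera to world coordinates); the wrist camera has in their place "tool_from_camera" (4x4, takes a point from camera to tool coordinates, whose origin is the TCP and whose axes are the flange's). Camera axes: x right, y down, z forward; pixel columns grow to the right and rows downward; lengths in m; the calibration is good to about 2 mm. A picture is of the moment at which its call begins: read the wrist's pose just before it.
- bot.job_done(): hands the job in; it is judged then, once.
The state is a dict: "clock": time; "qpos": joint angles; "qd": joint speeds; "joint_efforts": joint torques, N m; "position": TCP position; "tool_rot": TCP orientation; "force": force on the tool from outside, world axes, zero at the start; "moment": the same for the moment, N m; "grip_width": finger opening in m; "finger_force": force on a finger pad.
Only numpy, scipy, OpenCV 4.12 (cv2) and the standard library are available. Lean on these libraries where they do the work, as an engineer would, in place of code of your own. Each camera call takes 0.05 s, during which the arm holds its last target. There are 200 camera calls.

### The job

Get the spray gun ready for cleaning: first squeeze its trigger all the way back and let it go again, to vent it. Then take hold of the colour cup, which is a tight snap fit in the socket on the gun, and rock it from side to side along the barrel, so that one end of its foot comes out while the other is still caught and then the other end follows, rather than pulling it straight off. Finish while holding the cup upright and still over its socket, just clear of it (no more than about 3 cm above), and leave the jar, steel block and palette knife where they are.

Things in the scene. Friction and masses are not known exactly. Their poses are not given: they have to be found in the camera images.
- cradle: Aluminium spray gun on its side, fixed on a plywood board (x -130 to 70, y -145 to 105, z 0 to 18 mm). Origin at table height under the barrel; z up. Barrel along y, 32 mm thick, axis at z = 60 mm; brass nozzle end y = -139, knob end y = +95. Fixed grip: y = 34 to 58, z = 48 to 72 mm, sticking out to x = -116 mm, then a brass inlet to x = -136. Yaw within 0.45 rad of 0.
- trigger (a joint): Sprung steel trigger bar on the nozzle side of the grip, parallel to it at rest: cradle x = -98 to -20, y = 2 to 10, z = 50 to 70 mm; upright hinge at x = -18, y = 6. 0 = released (springs back), 0.30 rad = at its stop towards the grip; 0.25 or more is all the way. Takes about 8 N.
- squeeze (a point): Where to squeeze trigger and grip together from above, fingers closing along y: midway across both (56 mm over the outsides at rest, about 42 mm squeezed), 60 mm above the table, 65 mm from the barrel axis. Axes as the cradle's. The grip does not move, the trigger does.
- socket (a point): Centre of the socket's mouth on the gun's upper side, 97 mm above the table, at cradle x = 0, y = -70 mm; axes as the cradle's. The socket block is 62 mm along y and 36 mm along x; slot 14 mm wide in x, 17 mm deep. Nothing else on the gun is higher.
- catch (a point): 6.8 mm below socket's centre, level with two stiff sprung rollers (9 mm thick, along x) at y = +21 and -21 mm. They reach 3 mm over the foot's ends and give way outwards (20 N/mm): straight up takes about 40 N, but one end at a time is easy. Tilt the cup about 16 degrees about an axis along x through one foot end, so the other pops up, then raise the first end, pivoting on the raised one.
- cup: Plain steel rectangular open cup, 48 mm in y, 36 mm in x, 50 mm high, walls 3 mm, on a 24 mm stem with foot. Origin: centre of the foot's underside; z up, axes as the cradle's while seated (underside then 80, cup bottom 104, rim 154 mm above the table). Foot 39 x 12 x 7 mm (y, x, z), round ends. 0.13 to 0.25 kg. Grip the 48 mm sides, closing along y, 20 to 30 mm below the rim.
- foot_front (a point): Centre of the rounded foot end nearer the nozzle: cup frame y = -16 mm, z = 3.5 mm. Seated it lies 6.7 mm below point catch; it is out when it has risen above the height of point catch.
- foot_rear (a point): Centre of the rounded foot end farther from the nozzle: cup frame y = +16 mm, z = 3.5 mm. Same heights as foot_front.
- jar: Bystander: closed white paint jar, 60 mm thick, 85 mm high, origin under its centre.
- bench_block: Bystander: steel bench block 60 x 60 x 35 mm, origin under its centre.
- palette_knife: Bystander: palette knife lying flat on the table, origin near its middle.
Not all that is in view belongs to the job. Leave any pink look-alike of the cup alone.

How it is judged:
By the outcome, as a careful person would: the job done as asked, in the order asked, and still so for the second after the job is handed in, while the arm keeps its last pose, push and grip.
It also fails if it takes over 45 s, if anything falls off the work surface, if the arm or the gripper's body presses on something with over 40 N, if the wrist force passes 120 N, or if a joint passes its speed limit or range.

## Working session

There is one attempt and no reset: what is moved stays moved. The work goes in short steps, Python scripts to look and compute and a shell command to move; the robot and the scene stay as the last step left them, time stands still between calls to the robot, and variables do not carry over. Pictures are saved under pics/ and viewed, at most 10 in all, crops included, and the job is handed in when it is done.

```bash
mkdir -p pics; cat > h.py <<'E'
import numpy as np, cv2
from workcell import bot, vision
from scipy.spatial.transform import Rotation as R
def cloud(f, T):
    d=f["depth"]; h,w=d.shape; fl=h/2/np.tan(np.radians(f["fovy"])/2)
    K=np.array([[fl,0,f["cx"]],[0,fl,f["cy"]],[0,0,1.]])
    v,u=np.mgrid[0:h,0:w].astype(float)
    p=cv2.undistortPoints(np.stack([u,v],-1).reshape(-1,1,2),K,np.array([f["k1"],0,0,0.])).reshape(h,w,2)
    P=np.concatenate([p*d[...,None],d[...,None]],-1)
    W=P@T[:3,:3].T+T[:3,3]; W[d==0]=np.nan
    return W
def pose(s):
    T=np.eye(4); T[:3,3]=s["position"]; T[:3,:3]=R.from_euler("xyz",s["tool_rot"]).as_matrix(); return T
def grab(n):
    s=bot.observe(); f=vision.grab_frame(n)
    T=np.array(f["cam_to_world"]) if n!="wrist" else pose(s)@np.array(f["tool_from_camera"])
    return f["image"],cloud(f,T)
E
python3 - <<'E'
from h import *
s=bot.observe(); print({k:np.round(v,3) for k,v in s.items()})
for n in("scene","side","wrist"):
    im,W=grab(n); cv2.imwrite(f"pics/{n}0.png",im); np.save(f"{n}0.npy",W)
E
ls
```

```text
{'clock': np.float64(0.0), 'qpos': array([-0.07 ,  0.522, -0.036,  1.6  ,  0.021,  1.021, -0.113]), 'qd': array([-0.001, -0.001, -0.001, -0.001, -0.   , -0.001,  0.001]), 'joint_efforts': array([-4.0000e-03, -9.2711e+01,  1.9780e+00, -3.6993e+01,  1.8000e-02,
        8.0000e-03, -0.0000e+00]), 'position': array([ 0.625, -0.   ,  0.404]), 'tool_rot': array([-3.14 ,  0.   ,  1.571]), 'force': array([0.439, 0.402, 0.313]), 'moment': array([-0.007, -0.026,  0.056]), 'finger_force': np.float64(0.0), 'grip_width': np.float64(0.085)}
h.py
pics
scene0.npy
side0.npy
wrist0.npy
```

View pics/scene0.png

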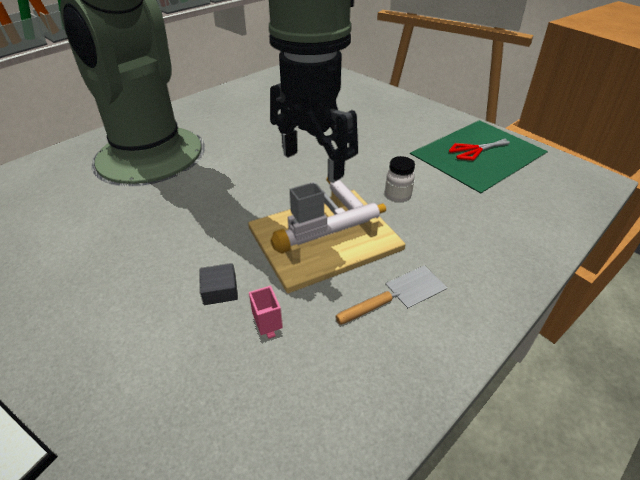

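View pics/wrist0.png

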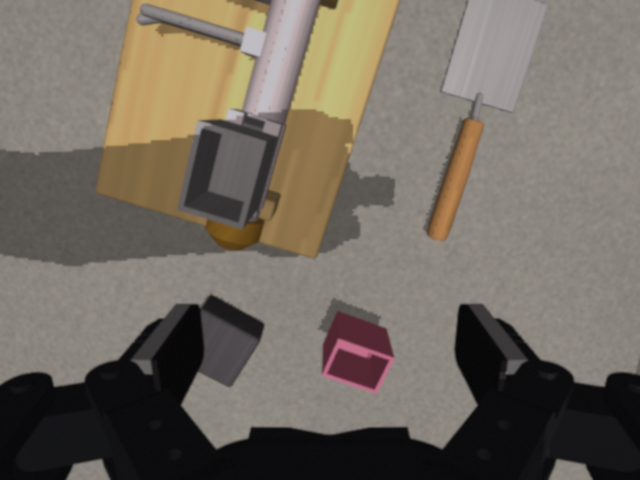

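The scene view shows the gun on its board (barrel from nozzle (282,240) to knob (381,209)). There are two cup candidates: the grey steel one on the gun at scene (307,203) / wrist (232,170), and a pink one on the table at scene (265,312) / wrist (357,352). The grey one sits in the socket and matches; the pink one is the look-alike to leave.

```bash
python3 - <<'E'
from h import *
def rect(P,n):
    r=cv2.minAreaRect((P[:,:2]*1000).astype(np.float32)); print(n,len(P),np.round(P.mean(0),4),"rect c",np.round(r[0],1),"size",np.round(r[1],1),"ang",round(r[2],2))
for n in("wrist","scene","side"):
    W=np.load(n+"0.npy"); im=cv2.imread(f"pics/{n}0.png"); P=W.reshape(-1,3); C=im.reshape(-1,3).astype(int)
    near=(np.abs(P[:,0]-.65)<.3)&(np.abs(P[:,1])<.35)
    print(n, W[170,232] if n=="wrist" else W[190,307] if n=="scene" else "")
    # rim
    m=near&(P[:,2]>.149)&(P[:,2]<.159)&(np.ptp(C,axis=1)<30)
    if n=="wrist": m&=(np.arange(len(P))//640<300)&(np.arange(len(P))//640>90)
    if m.sum()>20: rect(P[m],"rim")
    m=near&(P[:,2]>.012)&(P[:,2]<.024)&(C[:,2]-C[:,0]>40)&(C[:,1]-C[:,0]>20)
    if m.sum()>20: rect(P[m],"board")
    m=near&(P[:,2]>.068)&(P[:,2]<.082)&(np.ptp(C,axis=1)<40)
    if m.sum()>20:
        rect(P[m],"barrel top")
im=cv2.imread("pics/wrist0.png"); cv2.imwrite("pics/crop.png",cv2.resize(im[0:260,90:410],None,fx=2,fy=2))
E
```

```text
wrist [0.5645675  0.03656592 0.10573237]
rim 2195 [0.5688 0.0398 0.1529] rect c [569.1  39.4] size [48.5 36.6] ang 72.34
board 41530 [0.564  0.071  0.0173] rect c [597.7  65.9] size [217.8 302.5] ang 74.32
barrel top 6624 [0.5806 0.1067 0.0725] rect c [587.2  12. ] size [114.9 294.8] ang 13.4
scene [0.55614542 0.05099842 0.14231434]
rim 231 [0.5697 0.0369 0.1523] rect c [569.4  38.3] size [48.4 39.2] ang 72.66
board 5839 [0.5991 0.0581 0.0183] rect c [604.3  79.4] size [249.3 304.1] ang 73.31
barrel top 1334 [0.5778 0.1279 0.073 ] rect c [573.3  96.4] size [125.5 457.8] ang 10.32
side 
rim 193 [0.569  0.0382 0.1525] rect c [569.2  39.4] size [51.5 36.3] ang 72.42
board 4868 [0.5715 0.0706 0.0176] rect c [601.5  78.6] size [246.9 299.3] ang 75.29
barrel top 858 [0.5684 0.1206 0.0729] rect c [574.2  86.5] size [127.8 495.3] ang 10.36
```

View pics/crop.png

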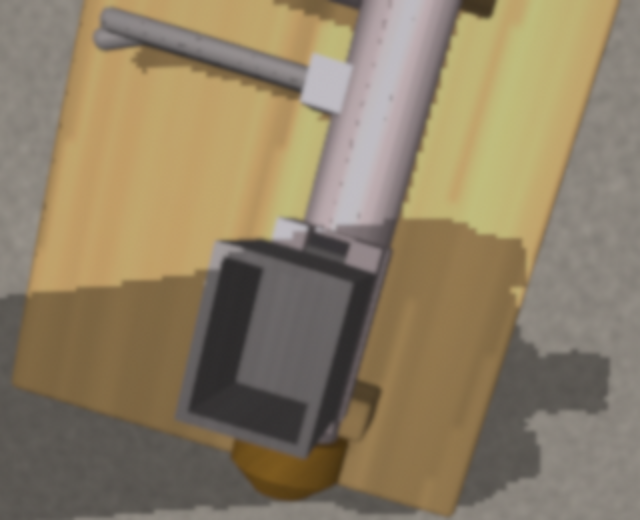

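View pics/side0.png

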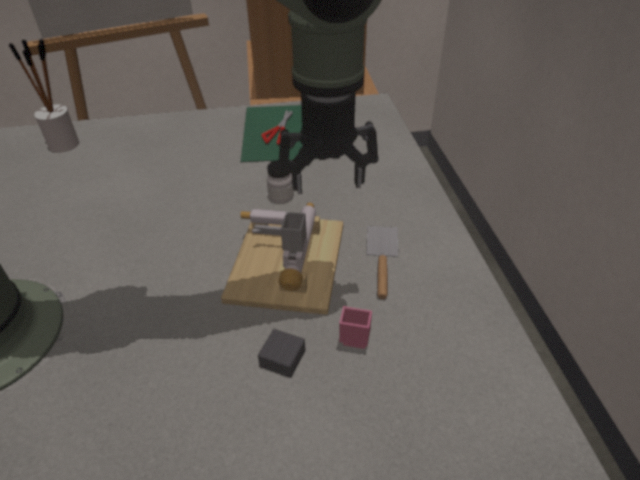

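The crop confirms it: the open grey steel cup (crop (280,345)) sits on the socket block. The rim measures 48.5 x 36.6 mm at z = 0.153, which fits the description, and the yaw is about -0.308. I'll now check the cradle frame against the grip, trigger and barrel.

```bash
cat >> h.py <<'E'
YAW=np.radians(72.4-90); CY=np.array([-np.sin(YAW),np.cos(YAW)]); CX=np.array([np.cos(YAW),np.sin(YAW)])
O=np.array([.5691,.0394])+.07*CY
def cr(P): d=P[...,:2]-O; return np.stack([d@CX,d@CY,P[...,2]],-1)*1000
E
python3 - <<'E'
from h import *
print(O)
for n in("wrist","scene","side"):
    Q=cr(np.load(n+"0.npy").reshape(-1,3)); x,y,z=Q.T
    for nm,m in(("grip",(x>-110)&(x<-40)&(y>26)&(y<66)&(z>60)&(z<80)),("trig",(x>-95)&(x<-30)&(y>-8)&(y<20)&(z>60)&(z<80)),("barrel",(abs(x)<25)&(y>-30)&(y<90)&(z>70)&(z<80)),("rim",(abs(x)<30)&(y<-35)&(y>-105)&(z>149)&(z<159))):
        q=Q[m]
        if len(q)>15:
            print(n,nm,len(q),"p2",np.round(np.percentile(q,2,0),1),"p98",np.round(np.percentile(q,98,0),1),"mean",np.round(q.mean(0),1),"slope dx/dy %.3f dy/dx %.3f"%(np.polyfit(q[:,1],q[:,0],1)[0],np.polyfit(q[:,0],q[:,1],1)[0]))
E
```

```text
[0.59026589 0.10612335]
wrist trig 1353 p2 [-94.1  -0.1  61.1] p98 [-31.5   9.6  70.8] mean [-63.8   5.1  68.2] slope dx/dy 1.204 dy/dx 0.022
wrist barrel 4118 p2 [-21.7 -28.4  70.2] p98 [11.  37.  76.2] mean [-1.1  4.8 73.4] slope dx/dy 0.014 dy/dx 0.071
wrist rim 2216 p2 [-17.8 -93.6 149.6] p98 [ 18.2 -46.1 154.6] mean [ -0.6 -69.7 152.9] slope dx/dy 0.007 dy/dx 0.011
scene grip 289 p2 [-105.7   31.    60.9] p98 [-40.8  53.3  72.9] mean [-72.8  39.6  69.2] slope dx/dy -0.027 dy/dx -0.003
scene trig 97 p2 [-81.2  -1.5  60.5] p98 [-30.9   6.3  71.1] mean [-54.6   1.7  67.1] slope dx/dy -0.902 dy/dx -0.022
scene barrel 490 p2 [-21.8 -27.5  70.3] p98 [12.2 69.8 76.6] mean [ 0.2 20.9 73.4] slope dx/dy -0.015 dy/dx -0.151
scene rim 231 p2 [-17.7 -95.  149.1] p98 [ 19.1 -48.2 154.9] mean [  1.3 -72.2 152.3] slope dx/dy -0.026 dy/dx -0.033
side grip 335 p2 [-108.8   32.5   60.4] p98 [-45.7  55.7  73.2] mean [-76.9  41.   68.9] slope dx/dy 0.064 dy/dx 0.008
side trig 149 p2 [-94.4  -2.3  60.7] p98 [-45.8   9.9  71. ] mean [-70.8   3.7  66.2] slope dx/dy 1.231 dy/dx 0.041
side barrel 152 p2 [-9.5  3.7 70.1] p98 [11.9 74.1 76.9] mean [ 4.1 45.9 73.5] slope dx/dy -0.161 dy/dx -1.927
side rim 193 p2 [-17.5 -94.5 149.4] p98 [ 18.1 -44.8 155.1] mean [  0.3 -71.2 152.5] slope dx/dy -0.021 dy/dx -0.045
```

The frame agrees with all three cameras to 1–2 mm. Next I turn the tool so it closes along the cradle's y, then move over the squeeze point.

```bash
python3 -m creep '[[[1,0,0,0,0,0,-0.1805],[1,0,0,0,0,0,-0.1805],[1,0,0,0,0,0,-0.1805],[1,0,0,0,0,0,-0.1805],[1,0,0,0,0,0,-0.1805],[1,0,0,0,0,0,-0.1805],[1,0,0,0,0,0,-0.1805],[1,4.35,4.25,0,0,0,0],[1,4.35,4.25,0,0,0,0],[1,4.35,4.25,0,0,0,0],[1,0,0,0,0,0,0],[1,0,0,0,0,0,0]]]' 20
cat > st.py <<'E'
from h import *
s=bot.observe(); T=pose(s); g=T[:3,3]+.155*T[:3,2]
print("t",round(s["clock"],2),"grasp cradle",cr(g).round(1),"F",np.round(s["force"],1),"w",s["grip_width"].round(4),"ff",round(float(s["finger_force"]),1))
C=np.eye(3); C[:2,0]=CX; C[:2,1]=CY
print("R in cradle",(C.T@T[:3,:3]).round(3).tolist())
E
python3 st.py
```

```text
clock: 1.65
position: [0.5393, 0.1607, 0.4046]
tool_rot: [-3.141, 0.0, 2.834]
force: [0.4, -1.0, 0.5]
grip_width: 0.0852
finger_force: 0.0Traceback (most recent call last):
  File "st.py", line 3, in <module>
    print("t",round(s["clock"],2),"grasp cradle",cr(g).round(1),"F",np.round(s["force"],1),"w",s["grip_width"].round(4),"ff",round(float(s["finger_force"]),1))
                                                                                               ^^^^^^^^^^^^^^^^^^^^^
AttributeError: 'float' object has no attribute 'round'
```

```bash
sed -i 's/s\["grip_width"\].round(4)/round(float(s["grip_width"]),4)/' st.py; python3 st.py; python3 -m creep '[[[1,0,0,4,0,0,0],[1,0,0,4,0,0,0],[1,0,0,4,0,0,0],[1,0,0,3,0,0,0],[1,0,0,2,0,0,0],[1,0,0,1.2,0,0,0],[1,0,0,1,0,0,0],[1,0,0,0,0,0,0],[1,0,0,0,0,0,0]]]' 20; python3 st.py
```

```text
t 1.65 grasp cradle [-65.1  36.6 249.6] F [ 0.4 -1.   0.5] w 0.0852 ff 0.0
R in cradle [[-1.0, 0.0, 0.0], [0.0, 1.0, -0.0], [-0.0, -0.0, -1.0]]
clock: 2.78
position: [0.5394, 0.161, 0.2132]
tool_rot: [3.141, 0.001, 2.834]
force: [1.0, -0.1, -0.2]
grip_width: 0.0853
finger_force: 0.0
t 2.77 grasp cradle [-65.   37.   58.2] F [ 1.  -0.1 -0.2] w 0.0853 ff 0.0
R in cradle [[-1.0, 0.0, 0.001], [0.0, 1.0, 0.0], [-0.001, 0.0, -1.0]]
```

```bash
python3 -m creep '[[[-1,0,0,0,0,0,0],[-1,0,0,0,0,0,0],[-1,0,0,0,0,0,0],[-1,0,0,0,0,0,0],[-1,0,0,0,0,0,0],[-1,0,0,0,0,0,0],[-1,0,0,0,0,0,0],[-1,0,0,0,0,0,0]]]' 25; python3 st.py; python3 - <<'E'
from h import *
a,_=grab("scene");b,_=grab("wrist")
cv2.imwrite("pics/sq.png",np.hstack([cv2.resize(a[130:290,230:430],(400,320)),cv2.resize(b,(400,320))]))
E
```

```text
clock: 3.78
position: [0.539, 0.1599, 0.213]
tool_rot: [-3.139, -0.0, 2.833]
force: [-2.7, -7.3, 8.3]
grip_width: 0.0433
finger_force: 24.0
t 3.77 grasp cradle [-65.2  35.4  58. ] F [-2.7 -7.3  8.3] w 0.0433 ff 24.0
R in cradle [[-1.0, 0.001, -0.0], [0.001, 1.0, -0.002], [0.0, -0.002, -1.0]]
```

View pics/sq.png

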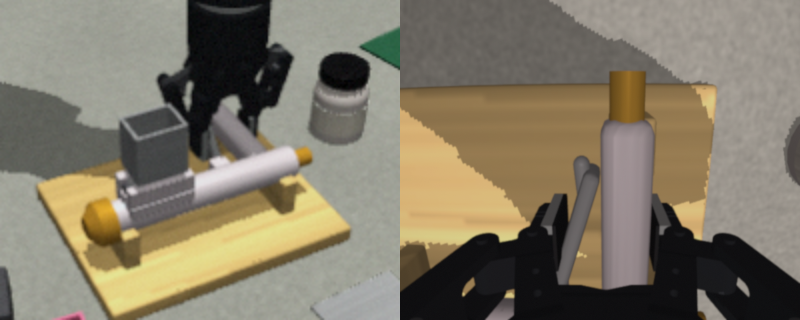

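In the wrist half, the trigger (585,170 to 570,280) is swung toward the grip at (628,190), between the pads at (560,225) and (660,225). I'll squeeze a little harder to confirm it is on its stop.

```bash
python3 -m creep '[[[-1,0,0,0,0,0,0],[-1,0,0.1,0,0,0,0],[-1,0,0,0,0,0,0],[-1,0,0,0,0,0,0]]]' 45; python3 st.py; python3 - <<'E'
from h import *
_,W=grab("wrist"); x,y,z=cr(W.reshape(-1,3)).T
m=(x<-79)&(x>-97)&(y>-5)&(y<32.5)&(z>66)&(z<74); print(m.sum())
for a in range(-97,-79,3):
    k=m&(x>=a)&(x<a+3); print(a,k.sum(),np.percentile(y[k],[5,50,95]).round(1) if k.sum()>3 else "")
E
```

```text
clock: 4.38
position: [0.5392, 0.1604, 0.2132]
tool_rot: [-3.138, -0.0, 2.833]
force: [-5.8, -10.9, 15.0]
grip_width: 0.0423
finger_force: 42.1
t 4.38 grasp cradle [-65.2  35.9  58.2] F [ -5.8 -10.9  15. ] w 0.0423 ff 42.1
R in cradle [[-1.0, 0.002, -0.0], [0.002, 1.0, -0.003], [0.0, -0.003, -1.0]]
1389
-97 39 [27.7 29.4 31.1]
-94 266 [26.5 29.6 32.2]
-91 264 [25.5 28.8 32.2]
-88 277 [24.7 28.2 31.8]
-85 273 [23.7 27.3 31.2]
-82 270 [22.8 26.4 30. ]
```

The trigger edge slope is about 0.3 rad and the width is 42.3 mm, so it is on its stop. I'll release it and look again.

```bash
python3 -m creep '[[[1,0,0,0,0,0,0],[1,0,0,0,0,0,0],[1,0,0,0,0,0,0],[1,0,0,0,0,0,0],[1,0,0,0,0,0,0],[1,0,0,-1.5,0,0,0],[1,0,0,-3.5,0,0,0],[1,0,0,-5,0,0,0],[1,0,0,-5,0,0,0],[1,0,0,0,0,0,0],[1,0,0,0,0,0,0]]]' 25; python3 st.py; python3 - <<'E'
from h import *
for n in("wrist","scene"):
    _,W=grab(n); x,y,z=cr(W.reshape(-1,3)).T
    m=(x<-79)&(x>-97)&(y>-8)&(y<30)&(z>66)&(z<74); print("trigger",m.sum(),np.percentile(y[m],[5,50,95]).round(1) if m.sum()>3 else "")
E
```

```text
clock: 5.8
position: [0.5393, 0.1618, 0.3632]
tool_rot: [3.141, 0.001, 2.834]
force: [-0.4, 0.2, -0.0]
grip_width: 0.0853
finger_force: 0.0
t 5.8 grasp cradle [-65.4  37.7 208.2] F [-0.4  0.2 -0. ] w 0.0853 ff 0.0
R in cradle [[-1.0, 0.0, 0.001], [0.0, 1.0, 0.0], [-0.001, 0.0, -1.0]]
trigger 353 [2.4 6.  9.2]
trigger 5 [3.8 4.7 6.5]
```

The trigger has sprung back to y ≈ 6. Now I move over the cup and down around it.

```bash
python3 -m creep '[[[1,-2.2,-3.6,0,0,0,0],[1,-2.2,-3.6,0,0,0,0],[1,-2.15,-3.6,0,0,0,0],[1,0,0,0,0,0,0],[1,0,0,2.5,0,0,0],[1,0,0,2.5,0,0,0],[1,0,0,2,0,0,0],[1,0,0,1.1,0,0,0],[1,0,0,0,0,0,0],[1,0,0,0,0,0,0]]]'; python3 st.py; python3 - <<'E'
from h import *
a,W=grab("wrist"); b,_=grab("side")
cv2.imwrite("pics/cup.png",np.hstack([cv2.resize(a,(400,300)),cv2.resize(b[150:330,200:440],(400,300))]))
x,y,z=cr(W.reshape(-1,3)).T; m=(abs(x)<30)&(y<-40)&(y>-100)&(z>150)&(z<158)
print(m.sum(), np.percentile(np.stack([x,y,z],1)[m],[2,98],axis=0).round(1))
E
```

```text
clock: 7.15
position: [0.5694, 0.0394, 0.2823]
tool_rot: [3.141, 0.001, 2.834]
force: [0.9, -0.8, 0.2]
grip_width: 0.0854
finger_force: 0.0
t 7.15 grasp cradle [  0.4 -69.8 127.3] F [ 0.9 -0.8  0.2] w 0.0854 ff 0.0
R in cradle [[-1.0, -0.0, 0.001], [-0.0, 1.0, 0.0], [-0.001, 0.0, -1.0]]
6808 [[-18.4 -94.  150.2]
 [ 15.7 -46.5 154.3]]
```

View pics/cup.png

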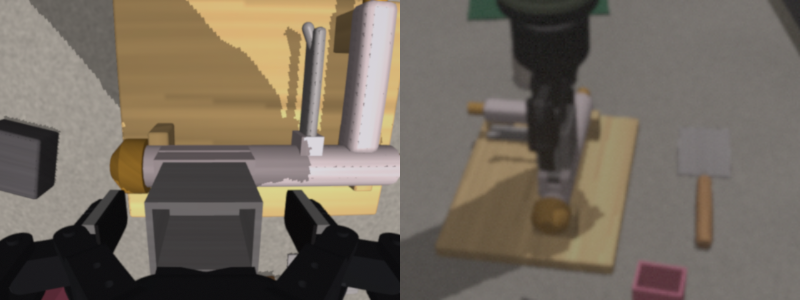

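The pads (wrist half (105,225) and (305,225)) straddle the grey cup at (205,220), centred to about 1 mm. Now I close on it.

```bash
python3 -m creep '[[[-1,0,0,0,0,0,0],[-1,0,0,0,0,0,0],[-1,0,0,0,0,0,0],[-1,0,0,0,0,0,0],[-1,0,0,0,0,0,0],[-1,0,0,0,0,0,0],[-1,0,0,0,0,0,0],[-1,0,0,0,0,0,0]]]' 100; python3 st.py
```

```text
clock: 8.25
position: [0.5694, 0.0392, 0.2822]
tool_rot: [3.141, 0.001, 2.834]
force: [-0.9, -0.3, 6.1]
grip_width: 0.0475
finger_force: 101.9
t 8.25 grasp cradle [  0.4 -70.  127.2] F [-0.9 -0.3  6.1] w 0.0475 ff 101.9
R in cradle [[-1.0, 0.0, 0.001], [0.0, 1.0, 0.0], [-0.001, 0.0, -1.0]]
```

```bash
cat >> st.py <<'E'
for n,y in(("front",-16),("rear",16)): print(n,cr(T[:3,3]+T[:3,:3]@np.array([.0004,y/1000,.1987])).round(1),"(out: z>90.2)")
E
python3 -m creep '[[[-1,0,-0.795,-0.048,-0.04,0,0],[-1,0,-0.795,-0.048,-0.04,0,0],[-1,0,-0.795,-0.048,-0.04,0,0],[-1,0,-0.795,-0.048,-0.04,0,0],[-1,0,0,0,0,0,0]]]'; python3 st.py
```

```text
clock: 8.88
position: [0.5593, 0.0072, 0.2819]
tool_rot: [2.982, -0.0, 2.832]
force: [-2.8, -6.7, 7.8]
grip_width: 0.0468
finger_force: 103.8
t 8.88 grasp cradle [  0.4 -79.1 128.8] F [-2.8 -6.7  7.8] w 0.0468 ff 103.8
R in cradle [[-1.0, 0.002, 0.0], [0.002, 0.987, 0.159], [0.0, 0.159, -0.987]]
front [ -0.  -88.   83.2] (out: z>90.2)
rear [  0.  -56.4  88.2] (out: z>90.2)
```

```bash
python3 -m creep '[[[-1,0,-0.795,-0.048,-0.04,0,0],[-1,0,-0.795,-0.048,-0.04,0,0],[-1,0,-0.795,-0.048,-0.04,0,0],[-1,0,-0.4,-0.024,-0.02,0,0],[-1,0,0,0,0,0,0],[-1,0,0,0,0,0,0],[-1,0,0,0,0,0,0]]]'; python3 st.py;  python3 - <<'E'
from h import *
for n in("scene","side"):
    a,W=grab(n); cv2.imwrite(f"pics/t_{n}.png",a)
    x,y,z=cr(W.reshape(-1,3)).T; m=(abs(x)<25)&(y<-40)&(y>-135)&(z>135)&(z<175)&(np.ptp(a.reshape(-1,3).astype(int),axis=1)<25)
a=cv2.imread("pics/t_scene.png");b=cv2.imread("pics/t_side.png")
cv2.imwrite("pics/tilt.png",np.hstack([cv2.resize(a[150:290,240:400],(400,350)),cv2.resize(b[190:310,220:357],(400,350))]))
E
```

```text
clock: 9.75
position: [0.5512, -0.0184, 0.2778]
tool_rot: [2.843, 0.0, 2.833]
force: [-4.4, -7.4, 10.4]
grip_width: 0.047
finger_force: 104.8
t 9.75 grasp cradle [  0.5 -84.9 129.7] F [-4.4 -7.4 10.4] w 0.047 ff 104.8
R in cradle [[-1.0, 0.001, 0.001], [0.001, 0.956, 0.294], [-0.0, 0.294, -0.956]]
front [  0.1 -87.3  83.2] (out: z>90.2)
rear [  0.1 -56.8  92.6] (out: z>90.2)
```

View pics/tilt.png

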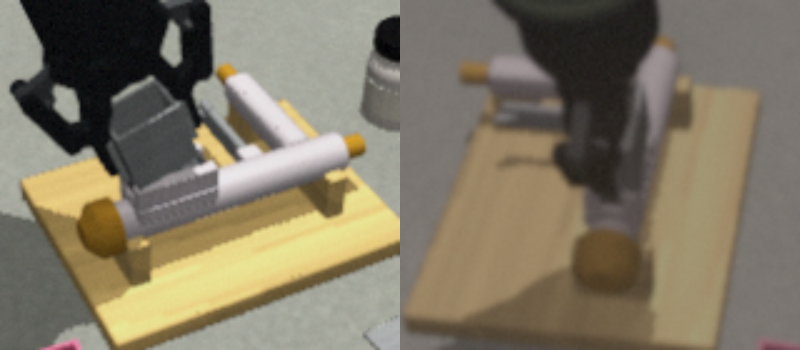

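In the scene half the cup at (150,135) is tilted toward the nozzle with its rear end up. The computed rear foot is at 92.6 (out) and the front foot at 83.2 (still caught). I'll add a small margin, then rock back pivoting on the rear end.

```bash
python3 -m creep '[[[-1,0,-0.6,-0.036,-0.03,0,0],[-1,0,0,0,0,0,0],[-1,0,0,0,0,0,0]]]'; python3 st.py; python3 - <<'E'
from h import *
# cup tilt: +x face of the cup as seen from scene camera (plane x~18), use its upper edge
a,W=grab("scene"); Q=cr(W.reshape(-1,3)); x,y,z=Q.T
m=(abs(x-18)<4)&(y<-45)&(y>-125)&(z>104)&(z<175); q=Q[m]; print(len(q))
b=[(c,q[(q[:,1]>=c)&(q[:,1]<c+5)][:,2]) for c in range(-125,-45,5)]
for c,v in b:
    if len(v)>5: print(c+2.5,len(v),np.percentile(v,[3,97]).round(1))
E
```

```text
clock: 10.22
position: [0.5496, -0.0237, 0.2764]
tool_rot: [2.812, 0.0, 2.833]
force: [-3.2, -6.0, 7.8]
grip_width: 0.0467
finger_force: 104.7
t 10.22 grasp cradle [  0.6 -86.  129.7] F [-3.2 -6.   7.8] w 0.0467 ff 104.7
R in cradle [[-1.0, 0.001, 0.001], [0.001, 0.946, 0.323], [-0.0, 0.323, -0.946]]
front [  0.2 -87.   83.2] (out: z>90.2)
rear [  0.2 -56.7  93.5] (out: z>90.2)
629
-122.5 17 [146.6 174.9]
-117.5 8 [141.8 161.8]
-112.5 25 [130.3 149. ]
-107.5 53 [112.6 150.7]
-102.5 59 [106.9 151.4]
-97.5 66 [107.7 152.8]
-92.5 70 [105.9 156. ]
-87.5 65 [108.1 156.4]
-82.5 68 [111.4 158.6]
-77.5 70 [111.6 162.3]
-72.5 61 [112.6 157.4]
-67.5 46 [110.8 147.3]
-62.5 18 [114.6 130.3]
```

The tilt is confirmed: the measured rear rim corner is at z ≈ 162, against 163 predicted. Now I rock it back about the raised rear end.

```bash
python3 -m creep '[[[-1,0,0.795,-0.055,0.04,0,0],[-1,0,0.795,-0.055,0.04,0,0],[-1,0,0.795,-0.055,0.04,0,0],[-1,0,0.795,-0.055,0.04,0,0],[-1,0,0,0,0,0,0]]]'; python3 st.py
```

```text
clock: 10.9
position: [0.5591, 0.0068, 0.2872]
tool_rot: [2.971, 0.002, 2.836]
force: [3.1, 6.2, 3.9]
grip_width: 0.0471
finger_force: 107.6
t 10.9 grasp cradle [  0.6 -77.7 134.5] F [3.1 6.2 3.9] w 0.0471 ff 107.6
R in cradle [[-1.0, -0.002, 0.001], [-0.001, 0.985, 0.17], [-0.002, 0.17, -0.985]]
front [  0.2 -86.   88.7] (out: z>90.2)
rear [  0.2 -54.5  94.1] (out: z>90.2)
```

```bash
python3 -m creep '[[[-1,0,0.795,-0.055,0.04,0,0],[-1,0,0.795,-0.055,0.04,0,0],[-1,0,0.795,-0.055,0.04,0,0],[-1,0,0.795,-0.055,0.04,0,0],[-1,0,0,0,0,0,0],[-1,0,0,0,0,0,0]]]'; python3 st.py
```

```text
clock: 11.65
position: [0.5686, 0.0362, 0.2937]
tool_rot: [3.129, 0.002, 2.835]
force: [-2.3, 6.0, 20.3]
grip_width: 0.0469
finger_force: 109.7
t 11.65 grasp cradle [  0.7 -71.2 138.7] F [-2.3  6.  20.3] w 0.0469 ff 109.7
R in cradle [[-1.0, -0.0, 0.002], [-0.0, 1.0, 0.013], [-0.002, 0.013, -1.0]]
front [  0.4 -86.6  94.8] (out: z>90.2)
rear [  0.4 -54.6  95.2] (out: z>90.2)
```

Both ends are out. Now I level the cup and lift it just clear.

```bash
python3 -m creep '[[[-1,0,0.12,-0.3,0.006,0,0],[-1,0,0.12,-0.4,0.006,0,0],[-1,0,0,-0.4,0,0,0],[-1,0,0,-0.4,0,0,0],[-1,0,0,-0.1,0,0,0],[-1,0,0,0,0,0,0],[-1,0,0,0,0,0,0],[-1,0,0,0,0,0,0],[-1,0,0,0,0,0,0],[-1,0,0,0,0,0,0]]]'; python3 st.py; python3 - <<'E'
from h import *
a,_=grab("scene");b,_=grab("side")
cv2.imwrite("pics/end.png",np.hstack([cv2.resize(a[140:340,190:430],(480,400)),cv2.resize(b[170:370,220:380],(320,400))]))
E
```

```text
clock: 12.9
position: [0.5688, 0.0378, 0.3083]
tool_rot: [-3.14, -0.0, 2.834]
force: [-0.1, -0.6, -2.0]
grip_width: 0.047
finger_force: 107.4
t 12.9 grasp cradle [  0.2 -72.  153.3] F [-0.1 -0.6 -2. ] w 0.047 ff 107.4
R in cradle [[-1.0, 0.0, -0.0], [0.0, 1.0, -0.002], [0.0, -0.002, -1.0]]
front [ -0.2 -88.1 109.7] (out: z>90.2)
rear [ -0.2 -56.1 109.6] (out: z>90.2)
```

View pics/end.png

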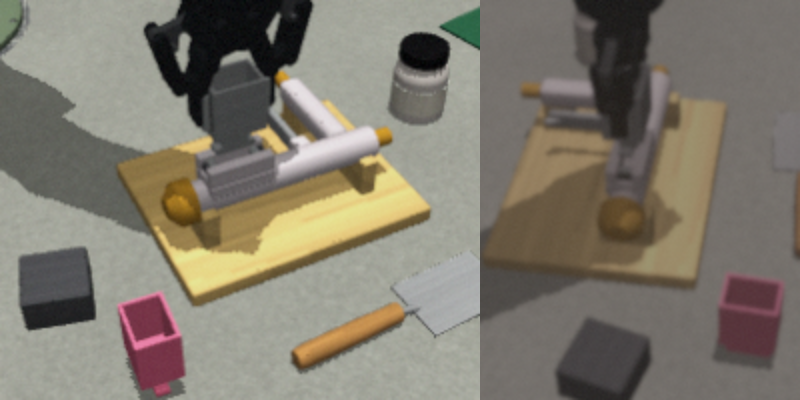

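The cup is upright above the socket at scene half (240,105). Its weight is on the gripper (about -2 N), and the foot underside is about 9 mm over the mouth. The bystanders are untouched. I'll nudge it 2 mm to centre and hand in.

```bash
python3 -m creep '[[[-1,0,0.2,0,0,0,0],[-1,0,0,0,0,0,0],[-1,0,0,0,0,0,0],[-1,0,0,0,0,0,0],[-1,0,0,0,0,0,0],[-1,0,0,0,0,0,0]]]'; python3 st.py; python3 -c "from workcell import bot; print(bot.job_done())"
```

```text
clock: 13.75
position: [0.5694, 0.0396, 0.3084]
tool_rot: [-3.14, -0.0, 2.834]
force: [-0.8, -0.5, -1.8]
grip_width: 0.0471
finger_force: 107.4
t 13.75 grasp cradle [  0.2 -70.  153.4] F [-0.8 -0.5 -1.8] w 0.0471 ff 107.4
R in cradle [[-1.0, 0.0, -0.0], [0.0, 1.0, -0.002], [0.0, -0.002, -1.0]]
front [ -0.2 -86.1 109.7] (out: z>90.2)
rear [ -0.2 -54.1 109.6] (out: z>90.2)
the job is handed in; nothing more can be done
None
```

I squeezed the trigger to its stop and let it spring back, then rocked the cup out rear end first and front end second; it is held upright about 9 mm above its socket, the jar, steel block and palette knife were not touched, and the job is handed in at 13.75 s (no verdict was returned).

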